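# Check the press spindle's thread with a pitch leaf

### The job

Take the middle-sized (8 mm pitch) thread leaf out of the slotted batten and seat its teeth fully home in the thread along the top of the clamped press spindle, upright and flat along it, feeling for the grooves and never pressing with more than 20 N. Hold it lightly pressed home there for a good second, then put it back standing upright in the batten, teeth down in its slot. Leave the other two leaves standing in the batten and do not knock the brass nut or the brush beside it about.

Things in the scene. Friction and masses are not known exactly. Their poses are not given: they have to be found in the camera images.
- leaf8: 8 mm pitch leaf, the middle one in size: flat steel comb 4 mm thick (x), 56 mm long (y), seven teeth on its lower edge, 30 mm high, dark wooden grip on top. Origin: centre of the tooth tips, its lowest line; z up to the grip. Teeth 3.8 mm tall, 2.4 mm wide at the tip, 4.4 at the root. About 75 g. Starts in any one of the batten's slots, perhaps leaning a little. Fits either way round.
- leaf8_grip (a point): Centre of the 8 mm leaf's wooden grip, 56 mm above its tooth tips; leaf's axes. The grip is 12 mm thick (x), 36 mm long (y) and 44 mm high (z from 34 to 78 mm above the tooth tips).
- leaf6: The smaller leaf (6 mm pitch, 42 mm long), same form, grip and origin, standing in another slot. To be left alone.
- leaf10: The larger leaf (10 mm pitch, 70 mm long), same form, grip and origin, standing in another slot. To be left alone.
- rack: Fixed pale timber batten 60 mm (x) by 285 mm (y) by 36 mm high with three slots in its top, in line along its y, centres at y = -90, 0 and +90 mm, each 6.5 mm wide (x), 78 mm long (y) and 20 mm deep. Origin: centre of its underside. A leaf in a slot stands on the slot's floor with its origin 16 mm above the batten's underside, its length along the batten's y.
- cradle: Fixed board 150 mm (x) by 300 mm (y) by 18 mm with two timber V-blocks at y = -100 and +100 mm (each 30 mm long in y), in which the steel press spindle lies along y, firmly held by steel straps (tops 100 mm above the bench). Origin: centre of the board's underside.
- spindle_mid (a point): Point on the steel spindle's axis, half way between the V-blocks, 75 mm above the bench; its y runs along the spindle, z up. Thread: 8 mm pitch, 44 mm across the crests, 4 mm deep, crests 2.9 mm wide, grooves 5 mm wide at the top, flanks 15 degrees from upright; it is free from y = -80 to +80 mm.
- thread_top (a point): The same point on the spindle's top line, level with the thread crests (97 mm above the bench). How the crests lie along y differs every time and is not given: they must be felt for. The leaf's origin is level with this point when it stands on the crests and 3.8 mm below it when fully home, where its edge between the teeth rests on the crests, with 0.3 mm of play either way along y.
- press_nut: Hexagonal brass press nut, 70 mm across, 40 mm high, on the bench. Bystander; origin: centre of its underside.
- dust_brush: Flat brush with a wooden handle lying on the bench. Bystander.
Things that resemble listed ones, but are neither listed nor needed, are in the scene too. Leave any blue or purple look-alike of the leaf8 alone.

How it is judged (in metres and radians):
On the way:
1. the 8 mm leaf is seated fully home in the spindle's thread, upright, flat along the axis, lightly pressed, and held so for a second (z of leaf8 in the frame of spindle_mid between 0.0165 and 0.0195 m and x of leaf8 in the frame of spindle_mid between -0.004 and 0.004 m and y of leaf8 in the frame of spindle_mid between -0.06 and 0.06 m and angle between the y axis of leaf8 and the y axis of spindle_mid, either way round below 0.06 rad and angle between leaf8's own z axis and vertical below 0.12 rad and contact force between leaf8 and cradle above 0.5 N), for 1 s.
At the end, for the whole second after the job is handed in: The 8 mm leaf, having been held seated for a second, stands again in the batten's free slot: teeth down on the slot's floor (within 4 mm), leaning less than 12 degrees, at rest and released; the other two leaves stand in their slots (z of leaf8 in the frame of rack between 0.012 and 0.02 m and x of leaf8 in the frame of rack between -0.005 and 0.005 m and y of leaf8 in the frame of rack between -0.105 and 0.105 m and angle between each of leaf8, leaf6, leaf10's own z axis and vertical below 0.22 rad and linear speed of leaf8 below 0.02 m/s and z of each of leaf6, leaf10 in the frame of rack below 0.02 m); the robot touches nothing.
It fails at once if the leaf is pressed on the spindle or its cradle with more than 20 N (contact force between leaf8 and cradle above 20 N).
It fails at once if the smaller leaf is shifted by more than 20 mm (distance of leaf6 from where it was at the start of the episode above 0.02 m).
It fails at once if the larger leaf is shifted by more than 20 mm (distance of leaf10 from where it was at the start of the episode above 0.02 m).
It fails at once if the brass nut or the brush is pushed more than 30 mm from its place (distance of any of press_nut, dust_brush from where it was at the start of the episode above 0.03 m).
It also fails if it takes over 58 s, if anything falls off the work surface, if the arm or the gripper's body presses on something with over 40 N, if the wrist force passes 120 N, or if a joint passes its speed limit or range.

### The arm

A 6-joint arm with a two-finger parallel gripper is mounted at the origin on the work surface. World frame = base frame: x ahead of the robot, y to its left, z up, the work surface at z = 0. Lengths are in mm, angles in degrees, forces in N, time in s.
With the tool pointing down it reaches from about 350 to 850 mm from the base axis. Payload 8.1 kg.
Tool frame: the origin (TCP) lies at the very end of the fingers, on their centre line; the grasp point (between the pads) lies 19 mm behind it (r.grip_depth is the distance from the TCP to the grasp point, in mm); y points along the fingers, z is the direction in which the jaws open and shut, and the axes are right-handed (so a half turn about y gives the same grasp; the last joint's range is limited). The gripper opens to 85 mm and grips with 20 to 120 N. Pads are 22 mm wide; open, the fingers measure 114 mm over their backs; the gripper's body (76 mm by 85 mm) begins 54 mm behind the grasp point. The pads swing forward as they close: fully open they stand 13 mm farther back than shut.
Start: joints at [61.398, 7.471, 85.268, -0, 87.261, -4.893], TCP at [241.235, 549.373, 231.292] pointing down, gripper open.
Joint ranges: [-169.43, 169.43], [-51.17, 129.36], [1.28, 143.12], [-76.62, 256.62], [0, 156.53], [-152.29, 152.29]. Speed limits (degrees/s): [136.94, 136.94, 159.86, 180, 180, 180].

### API

Orientations are given as [roll, pitch, yaw] about the fixed x, y, z axes, in that order (R = Rz(yaw) Ry(pitch) Rx(roll)).
In Python, from bench import readout, eyes, r gives the robot as it stands. The module is installed in compiled form; this text tells all that it offers.
- The arm moves only by the tool move_arm, never from a script. Its argument "motion" is text: rows parted by semicolons, each of 6 numbers parted by spaces: the shift along the world's x, y, z in cm, then the turn, a rotation vector about the world's x, y, z in degrees. A call has 1 to 10 rows; each row is the pose to reach, as a shift and turn from the pose commanded when the call began; what a row does not reach only later rows make up. A row lasts 1/12 s, in which the tool goes at most 41.7 mm and 7.16 degrees, less where a joint would pass 70% of its speed; a pose out of reach is approached as far as the arm can. A call with a gripper value outside its range is refused whole. "fingers" is the finger opening in cm, from 0 to 8.54, set as the call begins (left out, the last holds). The fingers move at their own pace and stop on an object; "squeeze" is the grip in N (left out, the last holds). Time passes only in rows, so rows that repeat a pose let the fingers close. It gives the time, the measured TCP pose, the force and the opening at its end, in the units of the state.
- readout.sense(): the state, without advancing time (a new reading comes with each control period).
- eyes.snapshot(name): name is "side" or "top"; returns a dict with "image" (400x640x3 uint8, blue, green, red), "fx", "fy", "cx", "cy" (pixels), "dist_coeffs" ([k1, k2, p1, p2, k3] as OpenCV has them; the pictures are not rectified), "world_to_cam" (4x4, takes a point from world to camera coordinates). Camera axes: x right, y down, z forward; pixel columns grow to the right and rows downward; lengths in mm; the calibration is good to about 2 mm. A picture is of the moment at which its call begins. There is no depth.
- r.hand_in(): hands the job in, once; it reports no verdict.
The state is a dict: "time": time; "joint_pos": joint angles; "qd": joint speeds; "joint_efforts": joint torques, N m; "tool_pos": TCP position; "tcp_rot": TCP orientation; "ft_force": force on the tool from outside, world axes, zero at the start; "wrist_torque": the same for the moment, N m; "finger_gap": finger opening in mm.
Only numpy, scipy, OpenCV 4.12 (cv2) and the standard library are available. Lean on these libraries where they do the work, as an engineer would, in place of code of your own. Each camera call takes 0.05 s, during which the arm holds its last target. There are 200 camera calls.

## Working session

There is one attempt and no reset: what is moved stays moved. The work goes in short steps, Python scripts to look and compute and a tool call to move; the robot and the scene stay as the last step left them, time stands still between calls to the robot, and variables do not carry over. Pictures are saved under pics/ and viewed, about 8 in all and at most 12, crops included, and the job is handed in when it is done.

Besides the shell and the picture viewer there is one more tool, called after ">>>" as a command line: name --argument value ..., lists and objects as JSON in quotes. move_arm: Moves the arm, as the interface text tells. Its arguments: {"type":"object","properties":{"motion":{"type":"string"},"fingers":{"type":"number"},"squeeze":{"type":"number"}},"required":["motion"]}

```bash
mkdir -p pics; cat > h.py <<'E'
import numpy as np, cv2
from bench import readout, eyes, r
def snap(n,f,crop=None,s=1):
    d=eyes.snapshot(n); im=d["image"]
    np.savez('cal_'+n,K=np.array([[d["fx"],0,d["cx"]],[0,d["fy"],d["cy"]],[0,0,1.]]),D=np.array(d["dist_coeffs"],float),T=np.array(d["world_to_cam"]))
    cv2.imwrite('pics/full_'+f,im)
    if crop: x0,y0,x1,y1=crop; im=im[y0:y1,x0:x1]
    cv2.imwrite('pics/'+f,cv2.resize(im,None,fx=s,fy=s,interpolation=cv2.INTER_CUBIC))
def cal(n):
    c=np.load('cal_'+n+'.npz'); return c['K'],c['D'],c['T']
def ray(n,uv):
    K,D,T=cal(n); p=cv2.undistortPoints(np.array([[uv]],float),K,D)[0,0]
    R=T[:3,:3]; return -R.T@T[:3,3], R.T@np.array([p[0],p[1],1])
def atz(n,uv,z):
    o,d=ray(n,uv); return o+d*(z-o[2])/d[2]
def proj(n,P):
    K,D,T=cal(n); return cv2.projectPoints(np.array(P,float).reshape(-1,3),cv2.Rodrigues(T[:3,:3])[0],T[:3,3],K,D)[0][:,0]
E
python3 - <<'E'
from h import *
snap('top','t0.png');snap('side','s0.png');print(readout.sense())
for n in('top','side'):print(cal(n))
E
```

```text
{'time': 0.1, 'joint_pos': array([ 6.13962176e+01,  7.51120442e+00,  8.53237618e+01,  2.33987102e-04,
        8.72607148e+01, -4.89151492e+00]), 'qd': array([ 0.01630659, -0.10346948, -0.00756827, -0.07653783,  0.01674854,
       -0.02312867]), 'joint_efforts': array([ 5.22422033e-04, -5.70948136e+01, -5.01945126e+01, -1.69192085e-04,
        8.00770096e-03,  1.12894227e-05]), 'tool_pos': array([241.01231899, 548.92675656, 230.33798748]), 'tcp_rot': array([-9.00953127e+01,  8.39150967e-03, -2.37122858e+01]), 'ft_force': array([-0.54908151, -0.1605546 , -1.34300898]), 'wrist_torque': array([0.00581459, 0.03797918, 0.02220059]), 'finger_gap': 85.40005030568628}
(array([[461.38020842,   0.        , 326.52841491],
       [  0.        , 461.38020842, 200.23429425],
       [  0.        ,   0.        ,   1.        ]]), array([0.02292054, 0.        , 0.        , 0.        , 0.        ]), array([[ 1.13248039e-04, -9.99545263e-01, -3.01538428e-02,
        -1.28607497e+01],
       [-9.97289466e-01,  2.10576702e-03, -7.35478572e-02,
         5.21160566e+02],
       [ 7.35779092e-02,  3.00804390e-02, -9.96835723e-01,
         1.01302446e+03],
       [ 0.00000000e+00,  0.00000000e+00,  0.00000000e+00,
         1.00000000e+00]]))
(array([[368.65472563,   0.        , 319.63912338],
       [  0.        , 368.65472563, 197.98707082],
       [  0.        ,   0.        ,   1.        ]]), array([0.02522799, 0.        , 0.        , 0.        , 0.        ]), array([[ 7.54215170e-01, -6.56625086e-01,  1.72482273e-03,
        -4.16937679e+02],
       [-4.54030844e-01, -5.23404649e-01, -7.21043387e-01,
         2.70749318e+02],
       [ 4.74357956e-01,  5.43038738e-01, -6.92887768e-01,
         6.48416367e+02],
       [ 0.00000000e+00,  0.00000000e+00,  0.00000000e+00,
         1.00000000e+00]]))
```

View pics/t0.png

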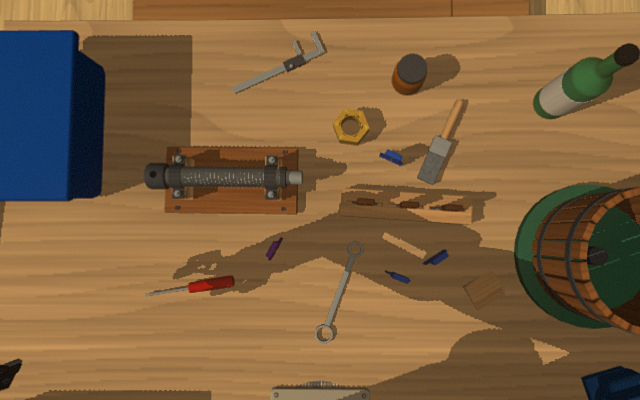

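View pics/s0.png

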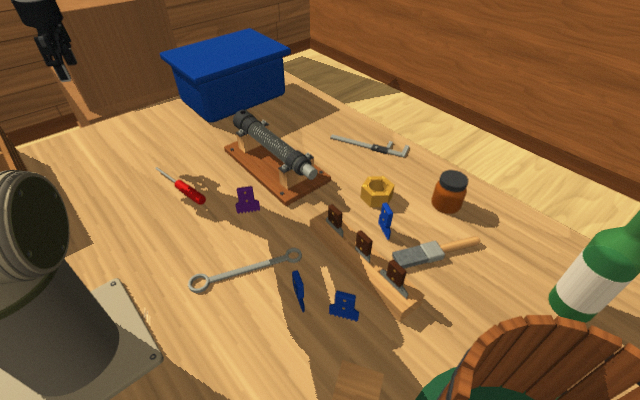

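The spindle lies at about (225,178) in the top view and the batten at about (418,205), with three brown grips at (365,202), (407,205) and (453,208). I'm enlarging both to tell the leaves apart.

```bash
python3 - <<'E'
import cv2,numpy as np
t=cv2.imread('pics/full_t0.png')[175:230,335:500];s=cv2.imread('pics/full_s0.png')[195:325,300:425]
a=cv2.resize(t,(800,267),interpolation=cv2.INTER_CUBIC)
cv2.imwrite('pics/a.png',a)
cv2.imwrite('pics/b.png',cv2.resize(s,None,fx=4.6,fy=4.6,interpolation=cv2.INTER_CUBIC)[:600])
E
```

```text
(no output)
```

View pics/a.png

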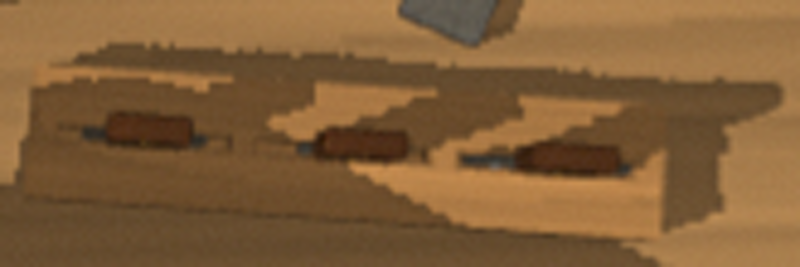

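View pics/b.png

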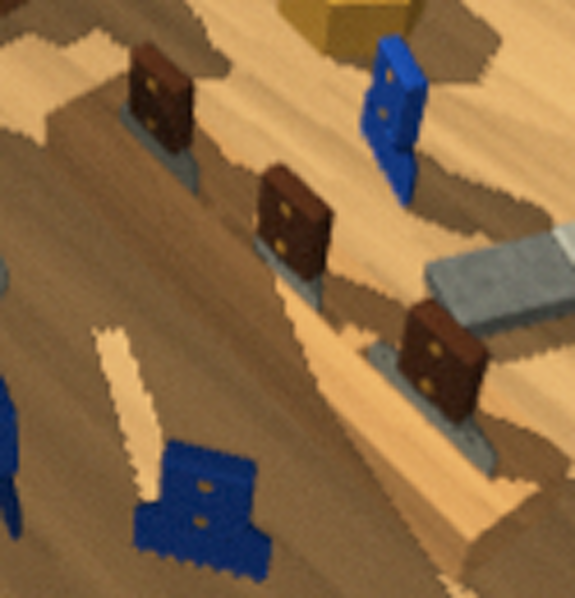

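```bash
python3 - <<'E'
from h import *
S=lambda u,v:(300+u/4.6,195+v/4.6)
T=lambda u,v:(335+u*165/800,175+v*55/267)
print('steel top-corner pairs, side z=46')
for n,a,b in(('L',(123,103),(197,160)),('M',(256,235),(323,285)),('R',(370,345),(495,450))):
    p,q=[atz('side',S(*x),46) for x in(a,b)];print(n,p,q,np.linalg.norm(p-q))
for n,a,b in(('L',(120,112),(197,188)),('M',(254,243),(322,308)),('R',(366,352),(495,472))):
    p,q=[atz('side',S(*x),36) for x in(a,b)];print(n,p,q,np.linalg.norm(p-q))
print('grip top ctr, side'); 
for c in ((150,55),(187,75)),((282,170),(325,205)),((430,305),(484,348)):
    print([atz('side',S(*x),94)for x in c])
print('grip top, top view z=94')
for a,b in(((107,128),(192,130)),((318,143),(408,145)),((517,158),(620,160))):
    print([atz('top',T(*x),94)for x in(a,b)])
print('batten corners z=36')
for x in((37,68),(22,198),(660,238),(665,118)):print(atz('top',T(*x),36))
print('steel ends z46 top');
for x in((83,133),(205,141),(297,149),(425,155),(460,160),(630,168)):print(atz('top',T(*x),44))
print('slot ends z36');
for x in((60,127),(232,145),(258,146),(428,157)):print(atz('top',T(*x),36))
E
```

```text
steel top-corner pairs, side z=46
L [511.07222151 -71.86784011  46.        ] [ 512.88537226 -121.74404848   46.        ] 49.90915423882956
M [ 502.09525204 -171.36904204   46.        ] [ 504.51455272 -210.16014274   46.        ] 38.866470242467734
R [ 496.57203234 -244.79748164   46.        ] [ 496.78050358 -311.6622815    46.        ] 66.86512484661046
L [512.31021005 -68.51165445  36.        ] [ 507.28239415 -128.26970399   36.        ] 59.96918723795335
M [ 504.34400084 -168.82000668   36.        ] [ 501.30587342 -213.89210648   36.        ] 45.174377671428495
R [ 498.70951535 -242.10942423   36.        ] [ 494.95343805 -315.23771592   36.        ] 73.22468957204316
grip top ctr, side
[array([509.90935095, -90.60261821,  94.        ]), array([ 513.9446066 , -110.95264445,   94.        ])]
[array([ 505.76589292, -178.70904056,   94.        ]), array([ 505.5053145, -204.0682807,   94.       ])]
[array([ 499.45114808, -266.69594728,   94.        ]), array([ 499.63956506, -293.86498147,   94.        ])]
grip top, top view z=94
[array([513.12816893, -78.86177341,  94.        ]), array(
[... 222 characters left out ...]
9.1525317 , -295.12115869,   94.        ])]
batten corners z=36
[544.59974583 -49.35582818  36.        ]
[485.64248046 -42.43226221  36.        ]
[ 467.55534739 -327.25292211   36.        ]
[ 521.24544485 -330.7025121    36.        ]
steel ends z46 top
[514.46156572 -69.89439425  44.        ]
[ 510.76505506 -124.48774528   44.        ]
[ 507.10803806 -165.48091644   44.        ]
[ 504.33404839 -222.285857     44.        ]
[ 502.07934479 -237.74106962   44.        ]
[ 498.41741837 -312.5769995    44.        ]
slot ends z36
[517.7549619  -59.70291127  36.        ]
[ 509.45765439 -137.26165649   36.        ]
[ 508.98554125 -148.94686846   36.        ]
[ 503.90306216 -225.02890131   36.        ]
```

leaf8 is the left one in the top view, in the slot at +y: its steel measures about 55 mm, against 40 mm (middle) and 70 mm (right). Next I'll crop the spindle in the top view and start moving toward leaf8.

```bash
python3 - <<'E'
import cv2
t=cv2.imread('pics/full_t0.png')[140:220,140:310]
cv2.imwrite('pics/c.png',cv2.resize(t,(799,376),interpolation=cv2.INTER_CUBIC))
E
```

```text
(no output)
```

View pics/c.png

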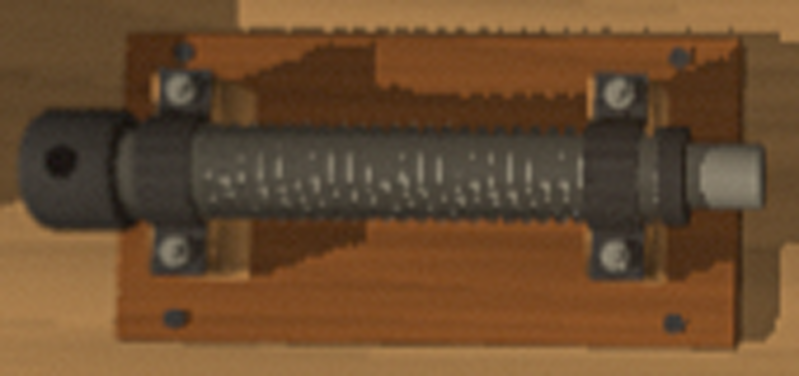

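>>> move_arm --motion "1.1 -3.5 0 0 0 -7; 2.5 -7 0 0 0 -14; 4 -11 0 0 0 -21; 5.5 -15 0 0 0 -28; 7 -19 0 0 0 -35; 9 -23 0 0 0 -42; 11 -27 0 0 0 -49; 13 -31 0 0 0 -56; 15 -35 0 0 0 -63; 17 -39 0 0 0 -70" --fingers 5 --squeeze 60

```text
time: 0.93
tool_pos: [403.2, 173.9, 231.1]
tcp_rot: [-90.0, 0.0, -94.0]
ft_force: [0.3, -0.4, -0.9]
finger_gap: 49.8
```

```bash
python3 - <<'E'
from h import *
C=lambda u,v:(140+u*170/799,140+v*80/376)
print('board z18');B=[atz('top',C(*x),18) for x in((128,33),(117,342),(738,347),(742,38))];print(np.round(B,1),np.mean(B,0))
print('axis z75')
for u,a,b in((210,127,217),(300,127,217),(500,129,219),(580,130,220)):
    # silhouettes: tangency approx at axis height
    o=[atz('top',C(u,v),75) for v in(a,b)];print(np.round(o,1),np.mean(o,0)[:2])
print('straps z97');S=[[atz('top',C(u,172),99)] for u in(137,202,584,645)];print(np.round(S,1))
print('screws z~60')
for x in((180,90),(620,93),(174,250),(616,255)):print(atz('top',C(*x),60))
# side: spindle
E
```

```text
board z18
[[643.4 349.3  18. ]
 [493.7 350.8  18. ]
 [490.8  52.7  18. ]
 [639.6  51.5  18. ]] [566.88271754 201.07231408  18.        ]
axis z75
[[589.  288.8  75. ]
 [547.8 287.9  75. ]] [568.36880657 288.38273941]
[[588.8 247.6  75. ]
 [547.7 246.8  75. ]] [568.24529232 247.22894675]
[[587.6 156.2  75. ]
 [546.5 155.7  75. ]] [567.04385659 155.92898317]
[[587.  119.7  75. ]
 [545.9 119.3  75. ]] [566.46795464 119.49291241]
straps z97
[[[565.4 312.8  99. ]]

 [[565.3 283.7  99. ]]

 [[564.8 113.7  99. ]]

 [[564.7  86.6  99. ]]]
screws z~60
[608.51509883 308.33050119  60.        ]
[606.31493476 103.86943476  60.        ]
[534.10268174 309.38642642  60.        ]
[531.30489184 105.06747425  60.        ]
```

>>> move_arm --motion "1.1 -3.9 -1 0 0 -0.2; 2.2 -7.8 -2 0 0 -0.4; 3.2 -11.7 -3 0 0 -0.6; 4.3 -15.6 -4 0 0 -0.6; 5.4 -19.5 -5 0 0 -0.6; 6.5 -23.4 -6 0 0 -0.6; 10.2 -26.4 -7 0 0 -0.6; 10.2 -26.4 -7 0 0 -0.6; 10.2 -26.4 -7 0 0 -0.6"

```text
time: 1.68
tool_pos: [504.8, -89.9, 158.9]
tcp_rot: [-90.2, 0.0, -94.5]
ft_force: [0.1, 0.1, -1.1]
finger_gap: 50.0
```

>>> move_arm --motion "0.4 -0.35 -1 0 0 0; 0.8 -0.7 -2 0 0 0; 0.8 -0.7 -3 0 0 0; 0.8 -0.7 -3 0 0 0; 0.8 -0.7 -3 0 0 0" --fingers 4

```text
time: 2.1
tool_pos: [512.0, -94.2, 130.4]
tcp_rot: [-90.1, 0.0, -94.2]
ft_force: [0.7, 0.7, 0.5]
finger_gap: 40.2
```

```bash
python3 - <<'E'
from h import *
snap('side','d.png',(270,120,440,320),3);print(readout.sense()['tool_pos'])
snap('top','e.png',(320,140,510,240),4)
E
```

```text
[512.53023855 -94.4047192  131.15318256]
```

View pics/d.png

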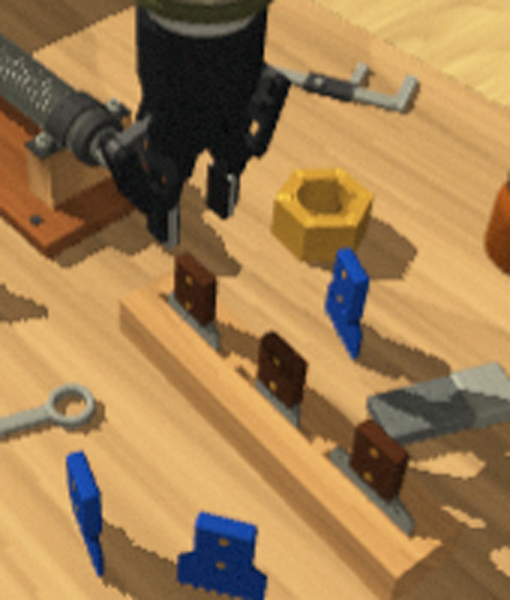

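The open fingers straddle leaf8's grip, with the tips at about (170,240) and (222,212) in the crop and the grip at (195,288), and the neighbours are clear. Going down and closing.

>>> move_arm --motion "0 -0.1 -2 0 0 0; 0 -0.2 -4 0 0 0; 0 -0.25 -6 0 0 0; 0 -0.25 -7.7 0 0 0; 0 -0.25 -7.7 0 0 0; 0 -0.25 -7.7 0 0 0"

```text
time: 2.7
tool_pos: [512.5, -97.3, 54.2]
tcp_rot: [-90.1, 0.0, -94.3]
ft_force: [0.6, 0.3, 0.7]
finger_gap: 40.1
```

>>> move_arm --motion "0 0 0 0 0 0; 0 0 0 0 0 0; 0 0 0 0 0 0; 0 0 0 0 0 0; 0 0 0 0 0 0; 0 0 0 0 0 0; 0 0 0 0 0 0; 0 0 0 0 0 0" --fingers 0 --squeeze 60

```text
time: 3.37
tool_pos: [514.3, -98.0, 56.2]
tcp_rot: [-89.8, -0.0, -94.3]
ft_force: [-1.6, 1.4, 6.6]
finger_gap: 11.2
```

>>> move_arm --motion "0 0 0.5 0 0 0; 0 0 1.5 0 0 0; 0 0 3 0 0 0; 0 0 5 0 0 0; 0 0 8 0 0 0; 0 0 11 0 0 0; 0 0 12 0 0 0; 0 0 12 0 0 0"

```text
time: 4.03
tool_pos: [515.5, -98.4, 179.0]
tcp_rot: [-89.6, -0.1, -94.3]
ft_force: [0.9, -0.7, -0.2]
finger_gap: 11.6
```

>>> move_arm --motion "0.5 3 0 0 0 0.5; 1 7 0 0 0 1; 2 11 0 0 0 1.5; 3 15 0 0 0 2; 4 19 0 0 0 2.5; 5 23 0 0 0 3; 5.4 27 0 0 0 3.7; 5.4 29.8 0 0 0 3.7; 5.4 29.8 0 0 0 3.7; 5.4 29.8 0 0 0 3.7"

```text
time: 4.87
tool_pos: [565.7, 201.8, 172.0]
tcp_rot: [-90.2, -0.1, -90.4]
ft_force: [-0.6, -1.1, -1.2]
finger_gap: 11.5
```

```bash
python3 - <<'E'
from h import *
snap('side','f.png',(210,40,350,210),3.5);s=readout.sense();print(s['tool_pos'],s['tcp_rot'],s['ft_force'],s['finger_gap'],s['wrist_torque'])
snap('top','g.png',(140,120,310,240),4)
E
```

```text
[565.91292674 200.56315789 172.3334569 ] [-9.01550133e+01 -6.52153561e-02 -9.05175513e+01] [-0.26774456 -0.59787438 -0.45811157] 11.356539582100144 [-0.04515035  0.02780955  0.03259915]
```

View pics/f.png

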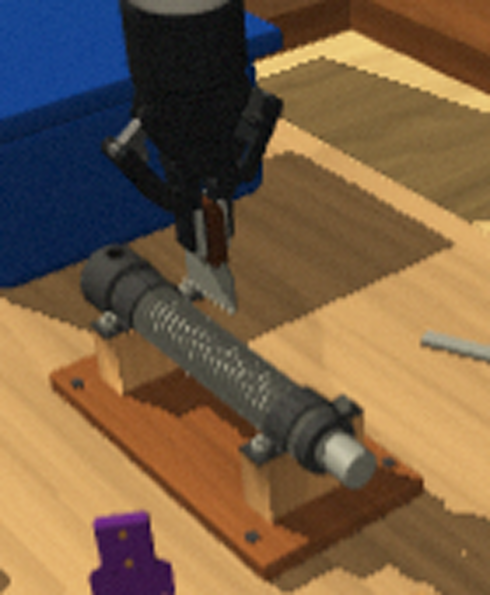

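The leaf is held upright above the spindle, with tooth tips from about (185,281) to (236,312) in the crop. Checking its position.

```bash
python3 - <<'E'
from h import *
F=lambda u,v:(210+u/3.5,40+v/3.5)
for z in(132,):
    p,q=atz('side',F(184,281),z),atz('side',F(236,312),z);print(p,q,np.linalg.norm(p-q),(p+q)/2)
# predicted tips
c=np.array([565.9,200.6,132]);y=np.array([np.sin(np.radians(.5)),np.cos(np.radians(.5)),0])
print((proj('side',[c+28*y,c-28*y])-[210,40])*3.5)
# spindle axis from side: silhouettes via predicted thread-top and +-22 tangents
R=cal('side')[2][:3,:3]; o,d=ray('side',(290,140)); 
ax=np.array([.0112,1,0]);n=np.cross(ax,d);n/=np.linalg.norm(n)
for yy in(60,-60):
    m=np.array([567.4,200.5,75])+yy*ax
    print(yy,(proj('side',[m+22*n,m-22*n])-[210,40])*3.5)
print(readout.sense()['tool_pos'])
E
```

```text
[559.51759585 231.13109589 132.        ] [564.19304803 173.4384257  132.        ] 57.8818110160051 [561.85532194 202.28476079 132.        ]
[[193.44515483 279.22641283]
 [238.36324189 311.74736334]]
60 [[163.04280294 348.21855917]
 [195.54768177 302.01015986]]
-60 [[254.29492613 420.91373065]
 [289.39606426 371.79146698]]
[566.16938671 199.73738276 172.66711423]
```

>>> move_arm --motion "0.12 0.08 -0.8 0 0 0; 0.12 0.08 -1.8 0 0 0; 0.12 0.08 -2.5 0 0 0; 0.12 0.08 -2.9 0 0 0; 0.12 0.08 -3.1 0 0 0; 0.12 0.08 -3.1 0 0 0; 0.12 0.08 -3.1 0 0 0; 0.12 0.08 -3.1 0 0 0"

```text
time: 5.63
tool_pos: [568.5, 201.2, 143.8]
tcp_rot: [-90.0, 0.0, -90.6]
ft_force: [-0.6, 0.4, -0.9]
finger_gap: 11.2
```

>>> move_arm --motion "0 0 -0.05 0 0 0; 0 0 -0.1 0 0 0; 0 0 -0.15 0 0 0; 0 0 -0.2 0 0 0; 0 0 -0.2 0 0 0; 0 0 -0.2 0 0 0"

```text
time: 6.13
tool_pos: [568.1, 201.1, 141.2]
tcp_rot: [-90.0, -0.0, -90.6]
ft_force: [0.2, 0.5, -0.8]
finger_gap: 11.3
```

>>> move_arm --motion "-0.05 0 -0.05 0 0 0; -0.05 0 -0.1 0 0 0; -0.05 0 -0.15 0 0 0; -0.05 0 -0.2 0 0 0; -0.05 0 -0.25 0 0 0; -0.05 0 -0.3 0 0 0; -0.05 0 -0.3 0 0 0; -0.05 0 -0.3 0 0 0"

```text
time: 6.8
tool_pos: [567.7, 201.1, 138.2]
tcp_rot: [-90.0, -0.0, -90.6]
ft_force: [0.4, -0.8, -1.0]
finger_gap: 11.3
```

```bash
python3 - <<'E'
from h import *
snap('side','h.png',(235,75,325,175),6);s=readout.sense();print(s['tool_pos'],s['tcp_rot'],s['ft_force'],s['finger_gap'],s['wrist_torque'])
ax=np.array([.0112,1,0])
for x in(567.4,):
  for yy in(60,30,0,-30,-60):
    m=np.array([x,200.5,75])+yy*ax; c,d=ray('side',(285,135));d=m-c;n=np.cross(ax,d);n/=np.linalg.norm(n)
    print(yy,((proj('side',[m+22*n,m-22*n,m+[0,0,22]])-[235,75])*6).round())
E
```

```text
[567.71371229 201.13863501 138.28748068] [-8.99996471e+01  4.45022659e-04 -9.06101678e+01] [ 0.36444999 -0.25857346 -0.93634463] 11.417076148880808 [-0.02562232 -0.00585464  0.052519  ]
60 [[128. 386.]
 [186. 309.]
 [152. 306.]]
30 [[165. 416.]
 [225. 337.]
 [190. 335.]]
0 [[204. 446.]
 [264. 366.]
 [230. 365.]]
-30 [[244. 478.]
 [305. 397.]
 [271. 395.]]
-60 [[285. 511.]
 [347. 428.]
 [313. 427.]]
```

View pics/h.png

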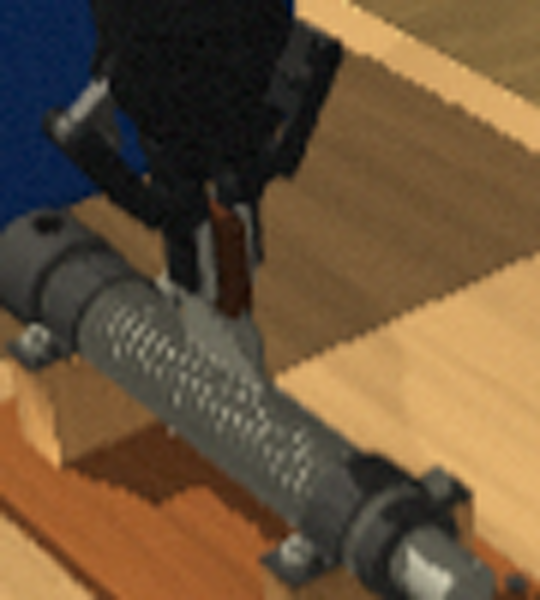

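The leaf is directly over the top line: the spindle outline matches the prediction within a couple of pixels. Now feeling downward.

>>> move_arm --motion "0 0 -0.03 0 0 0; 0 0 -0.06 0 0 0; 0 0 -0.09 0 0 0; 0 0 -0.12 0 0 0; 0 0 -0.15 0 0 0; 0 0 -0.15 0 0 0"

```text
time: 7.35
tool_pos: [567.8, 201.2, 137.2]
tcp_rot: [-90.0, 0.0, -90.6]
ft_force: [-1.6, -0.0, 2.8]
finger_gap: 11.5
```

>>> move_arm --motion "0 0 -0.03 0 0 0; 0 0 -0.06 0 0 0; 0 0 -0.09 0 0 0; 0 0 -0.09 0 0 0"

```text
time: 7.68
tool_pos: [567.9, 201.2, 137.1]
tcp_rot: [-90.0, 0.0, -90.6]
ft_force: [-5.3, -2.6, 9.4]
finger_gap: 11.8
```

Contact at TCP z = 137.1, so it is standing on the crests as predicted. Easing off and sweeping along the axis.

>>> move_arm --motion "0 0 0.06 0 0 0; 0 -0.03 0.06 0 0 0; 0 -0.06 0.06 0 0 0; 0 -0.09 0.06 0 0 0; 0 -0.12 0.06 0 0 0; 0 -0.15 0.06 0 0 0; 0 -0.15 0.06 0 0 0"

```text
time: 8.27
tool_pos: [568.2, 200.3, 137.2]
tcp_rot: [-89.9, 0.1, -90.6]
ft_force: [-1.0, 2.8, 5.3]
finger_gap: 11.3
```

>>> move_arm --motion "0 -0.03 0 0 0 0; 0 -0.06 0 0 0 0; 0 -0.09 0 0 0 0; 0 -0.12 0 0 0 0; 0 -0.15 0 0 0 0; 0 -0.15 0 0 0 0"

```text
time: 8.77
tool_pos: [567.1, 197.5, 135.5]
tcp_rot: [-90.1, -0.1, -90.6]
ft_force: [-0.5, -0.2, -0.8]
finger_gap: 11.6
```

It dropped 1.6 mm with no force left, so the teeth are entering the grooves. Pressing on gently.

>>> move_arm --motion "0 0 -0.03 0 0 0; 0 0 -0.06 0 0 0; 0 0 -0.09 0 0 0; 0 0 -0.12 0 0 0; 0 0 -0.15 0 0 0; 0 0 -0.15 0 0 0"

```text
time: 9.27
tool_pos: [567.7, 198.1, 134.9]
tcp_rot: [-90.0, -0.0, -90.6]
ft_force: [-0.3, 0.5, -0.6]
finger_gap: 11.7
```

>>> move_arm --motion "0 0 -0.03 0 0 0; 0 0 -0.06 0 0 0; 0 0 -0.09 0 0 0; 0 0 -0.12 0 0 0; 0 0 -0.12 0 0 0; 0 0 -0.12 0 0 0"

```text
time: 9.77
tool_pos: [567.7, 198.2, 133.8]
tcp_rot: [-90.0, 0.0, -90.6]
ft_force: [-0.0, 0.9, -0.9]
finger_gap: 11.0
```

```bash
python3 - <<'E'
from bench import readout
s=readout.sense();print(s['tool_pos'],s['ft_force'],s['wrist_torque'])
E
```

```text
[567.6761113  198.15336716 133.75721841] [-0.0426086   0.85406732 -0.86284468] [ 0.0129359   0.01172713 -0.01725692]
```

>>> move_arm --motion "0 0 -0.03 0 0 0; 0 0 -0.06 0 0 0; 0 0 -0.08 0 0 0; 0 0 -0.1 0 0 0; 0 0 -0.1 0 0 0; 0 0 -0.1 0 0 0"

```text
time: 10.27
tool_pos: [567.8, 198.2, 133.4]
tcp_rot: [-90.0, 0.0, -90.6]
ft_force: [-2.5, -0.9, 4.8]
finger_gap: 11.4
```

Home: TCP z = 133.4, which is 3.8 mm below the crests, at about 5.5 N. Holding.

>>> move_arm --motion "0 0 0 0 0 0; 0 0 0 0 0 0; 0 0 0 0 0 0; 0 0 0 0 0 0; 0 0 0 0 0 0; 0 0 0 0 0 0; 0 0 0 0 0 0; 0 0 0 0 0 0; 0 0 0 0 0 0; 0 0 0 0 0 0"

```text
time: 11.1
tool_pos: [567.8, 198.2, 133.4]
tcp_rot: [-90.0, 0.0, -90.6]
ft_force: [-2.2, -1.2, 6.1]
finger_gap: 11.5
```

```bash
python3 - <<'E'
from h import *
snap('side','i.png',(235,75,325,175),6);s=readout.sense();print(s['tool_pos'],s['ft_force'])
E
```

```text
[567.81640681 198.1581743  133.39124825] [-2.84164521 -0.31280853  5.59506938]
```

View pics/i.png

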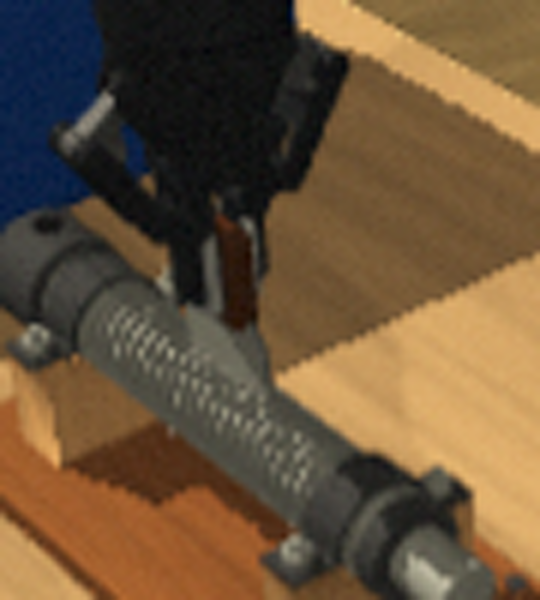

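>>> move_arm --motion "0 0 0 0 0 0; 0 0 0 0 0 0; 0 0 0 0 0 0; 0 0 0 0 0 0; 0 0 0 0 0 0; 0 0 0 0 0 0; 0 0 0 0 0 0; 0 0 0 0 0 0; 0 0 0 0 0 0; 0 0 0 0 0 0"

```text
time: 11.98
tool_pos: [567.8, 198.2, 133.4]
tcp_rot: [-90.0, 0.0, -90.6]
ft_force: [-1.8, -1.0, 5.0]
finger_gap: 11.3
```

The leaf is seated with its shoulders on the crests: the visible corner at (270,390) agrees with the predicted (271,395). It was held for about 1.7 s. Lifting and returning.

>>> move_arm --motion "0 0 0.2 0 0 0; 0 0 0.5 0 0 0; 0 0 1 0 0 0; 0 0 2 0 0 0; 0 0 3 0 0 0; 0 0 4 0 0 0; 0 0 4.5 0 0 0; 0 0 4.5 0 0 0; 0 0 4.5 0 0 0"

```text
time: 12.73
tool_pos: [568.1, 198.3, 178.6]
tcp_rot: [-89.9, 0.0, -90.6]
ft_force: [-0.2, 0.1, -0.1]
finger_gap: 11.5
```

>>> move_arm --motion "-0.3 -3 0 0 0 -0.5; -1 -7 0 0 0 -1; -2 -11 0 0 0 -1.5; -3 -15 0 0 0 -2; -4 -19 0 0 0 -2.5; -5 -23 0 0 0 -3; -5.36 -27 0 0 0 -3.7; -5.36 -29.6 0 0 0 -3.7; -5.36 -29.6 0 0 0 -3.7; -5.36 -29.6 0 0 0 -3.7"

```text
time: 13.57
tool_pos: [513.5, -99.1, 177.2]
tcp_rot: [-90.1, 0.0, -94.5]
ft_force: [0.5, 0.5, -1.4]
finger_gap: 11.0
```

>>> move_arm --motion "0 0 -1 0 0 0; 0 0 -2.5 0 0 0; 0 0 -4.5 0 0 0; 0 0 -6.5 0 0 0; 0 0 -7.5 0 0 0; 0 0 -8 0 0 0; 0 0 -8 0 0 0; 0 0 -8 0 0 0; 0 0 -8 0 0 0"

```text
time: 14.32
tool_pos: [515.0, -97.8, 99.0]
tcp_rot: [-89.9, -0.0, -94.3]
ft_force: [-0.3, 0.2, 0.2]
finger_gap: 11.4
```

>>> move_arm --motion "0 0 -0.5 0 0 0; 0 0 -1 0 0 0; 0 0 -1.5 0 0 0; 0 0 -1.8 0 0 0; 0 0 -1.8 0 0 0; 0 0 -1.8 0 0 0; 0 0 -1.8 0 0 0"

```text
time: 14.9
tool_pos: [514.1, -97.9, 79.8]
tcp_rot: [-90.0, 0.0, -94.3]
ft_force: [0.3, -0.1, -1.0]
finger_gap: 11.3
```

```bash
python3 - <<'E'
from h import *
snap('side','j.png',(290,170,390,270),6);s=readout.sense();print(s['tool_pos'],s['tcp_rot'],s['ft_force'])
E
```

```text
[514.24952813 -97.91417262  79.97333307] [-8.99837590e+01 -9.71566926e-04 -9.43128402e+01] [ 0.24693152  0.35904048 -1.18370885]
```

View pics/j.png

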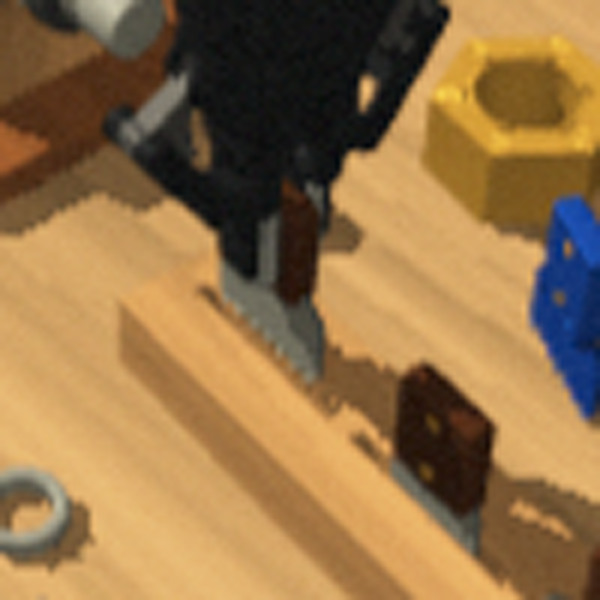

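The teeth sit just above the slot, which starts at about (205,292), and the tips run along its line to (318,380). Lowering slowly with force checks.

>>> move_arm --motion "0 0 -0.15 0 0 0; 0 0 -0.3 0 0 0; 0 0 -0.45 0 0 0; 0 0 -0.6 0 0 0; 0 0 -0.75 0 0 0; 0 0 -0.75 0 0 0"

```text
time: 15.45
tool_pos: [513.8, -97.8, 71.8]
tcp_rot: [-90.0, 0.0, -94.3]
ft_force: [-0.4, 0.2, -1.9]
finger_gap: 11.5
```

>>> move_arm --motion "0 0 -0.2 0 0 0; 0 0 -0.4 0 0 0; 0 0 -0.6 0 0 0; 0 0 -0.8 0 0 0; 0 0 -1 0 0 0; 0 0 -1.2 0 0 0; 0 0 -1.35 0 0 0; 0 0 -1.45 0 0 0; 0 0 -1.5 0 0 0; 0 0 -1.5 0 0 0"

```text
time: 16.28
tool_pos: [514.0, -97.8, 57.2]
tcp_rot: [-90.0, 0.0, -94.3]
ft_force: [0.5, -0.4, -0.8]
finger_gap: 11.2
```

>>> move_arm --motion "0 0 -0.05 0 0 0; 0 0 -0.1 0 0 0; 0 0 -0.15 0 0 0; 0 0 -0.15 0 0 0; 0 0 -0.15 0 0 0"

```text
time: 16.7
tool_pos: [514.3, -97.9, 56.2]
tcp_rot: [-90.0, -0.0, -94.3]
ft_force: [-1.9, -0.1, 4.6]
finger_gap: 11.2
```

On the slot floor, at the same z as when grasped. Releasing.

>>> move_arm --motion "0 0 0.05 0 0 0; 0 0 0.05 0 0 0; 0 0 0.05 0 0 0; 0 0 0.05 0 0 0; 0 0 0.05 0 0 0; 0 0 0.05 0 0 0" --fingers 4

```text
time: 17.2
tool_pos: [514.0, -97.8, 56.2]
tcp_rot: [-90.0, 0.0, -94.3]
ft_force: [-0.4, 0.6, 0.1]
finger_gap: 40.0
```

>>> move_arm --motion "0 0 0.7 0 0 0; 0 0 2 0 0 0; 0 0 4 0 0 0; 0 0 7 0 0 0; 0 0 10 0 0 0; 0 0 13 0 0 0; 0 0 15 0 0 0; 0 0 15 0 0 0; 0 0 15 0 0 0"

```text
time: 17.95
tool_pos: [515.2, -98.2, 208.6]
tcp_rot: [-89.8, -0.1, -94.3]
ft_force: [-0.2, -0.3, -0.8]
finger_gap: 40.1
```

```bash
python3 - <<'E'
from h import *
snap('side','k.png',(290,170,430,310),4.2);s=readout.sense();print(s['tool_pos'],s['ft_force'],s['finger_gap'])
E
```

```text
[514.23848232 -97.90850442 206.75067596] [-0.04651025  0.23308536 -0.69005191] 40.24166512840112
```

View pics/k.png

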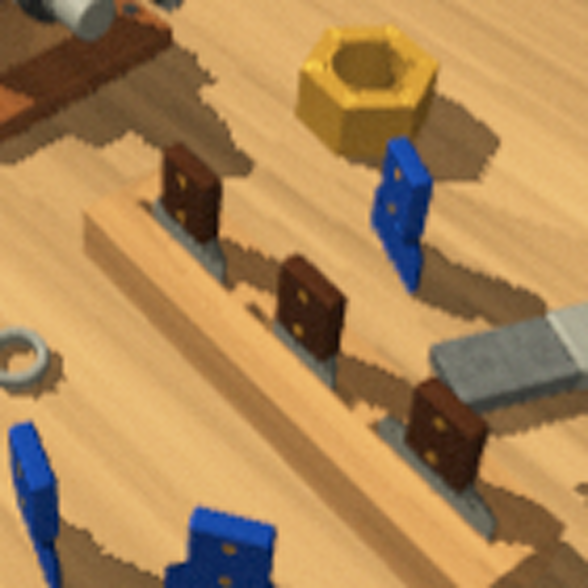

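All three leaves stand upright in the batten, leaf8 with its grip at (190,192), the gripper is clear, and the nut and brush are in place.

```bash
python3 -c "
from bench import r
print(r.hand_in())"
```

```text
the job is handed in; nothing more can be done
None
```

The 8 mm leaf was seated in the spindle's thread, held there for about 1.7 s and put back in its slot. I handed the job in at about 18 s; no verdict was reported.

- **Seating:** The leaf touched the crests at TCP z = 137.1. I swept about 3 mm along the axis until the teeth dropped in, and it came home 3.8 mm lower at 133.4.
- **Force:** It was held home at about 5–6 N on the wrist sensor. The highest reading while feeling was about 11 N in all.
- **Return:** The leaf met the slot floor at the same height as when it was grasped (TCP z 56.2), and I released it there. The last picture shows all three leaves upright, and the nut and brush not visibly moved.
- **Less certain:** The leaf's sideways position on the spindle comes only from the cameras. One rough reading of the tooth tips, taken before lowering, was about 4 mm off in x from the arm's own position. The later close-up pictures agreed to within about 2 mm, inside the 4 mm limit.

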